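# Brush out the photometer's sample well and take its dark zero

### The job

The photometer needs a clean well and a new dark zero. Take the brush from the tool stand, brush the sample well right to the bottom twice, drawing the brush most of the way up in between, and stand the brush back upright in the stand; then fold the black light cover shut over the well. Last, take the stylus, reach it through the red-ringed hole and hold the zero button inside pressed down without forcing it, and finish while still holding it down, stylus in the gripper; leave the blue-ringed span button alone and do not disturb the vials, timer or petri dish.

Things in the scene. Friction and masses are not known exactly. Their poses are not given: they have to be found in the camera images.
- photometer: white bench photometer, 204 x 224 x 90 mm, fixed. Origin: centre of its underside; z up, -x to its sloping front panel with display and keys. Its flat top deck (90 mm high) at the back has three vertical holes in a row along y, each with a raised ring 1.5 mm high: sample well (black ring) under the flip-up cover, zero hole (red ring), span hole (blue ring)
- well_mouth (a point): centre of the sample well's mouth, level with the top of its black ring (ring 42 mm outside). The round well is 28 mm in diameter and 68 mm deep below this point
- zero_hole (a point): centre of the zero hole's mouth, level with the top of its red ring (ring 24 mm outside). The hole is 13 mm in diameter, vertical; the red zero button (11 mm across) waits 15 mm below this point
- span_hole (a point): the same for the blue-ringed span hole and its blue button, 45 mm from the zero hole; not to be pressed
- zero_button (a joint): travel of the red zero button, m: 0 up, 0.005 fully down. Spring: 2.5 N to start it, 5 N at the bottom; comes back up when let go
- span_button (a joint): travel of the blue span button, m: 0 up, 0.005 fully down; same spring
- light_cover (a joint): angle of the black flip-up light cover, rad: 0 shut (flat over the well, its top 8 mm above the deck), about 2 at the start (open, leaning back behind the well), 2.3 at most. Plate 60 x 56 x 5 mm with a 6 mm lip beyond its free edge; hinged along the photometer's y behind the well; a stiff hinge (0.04 N m) keeps it wherever it is left
- cover_hinge (a point): middle of the light cover's hinge axis, on the deck 40 mm behind (+x of) the well's centre and 5.5 mm above the deck
- cover_edge (a point): middle of the light cover's free edge, 64 mm from the hinge axis; moves with the cover
- stand: tool stand, 85 x 165 x 85 mm, fixed: a white plate 10 mm thick with two through holes of 28 mm, 74 mm apart along the stand's y, on four steel posts (heads 3 mm above the plate) over a grey base. Origin: centre of its underside, z up. Brush and stylus hang upright in the holes (either way round), each by its collar on the plate
- hole_left (a point): centre of the stand's hole on its +y side, at the plate's top surface (85 mm up)
- hole_right (a point): centre of the stand's hole on its -y side, at the plate's top surface (85 mm up)
- brush: well brush, 60 g. Origin: centre of the underside of its black collar; z up along the handle. Collar 40 mm wide, 5 mm thick; above it a round green handle, 16 mm wide, up to 55 mm above the origin; below it pale bristles (26 mm wide, soft; stiff core 14 mm) down to 64 mm below the origin. With the collar on the well's ring the tip is 4 mm off the well's floor: that is right to the bottom
- brush_tip (a point): lower tip of the brush, 64 mm below its origin
- stylus: stylus, about 50 g. Origin: centre of the underside of its black collar; z points up along the handle. Same collar (40 x 5 mm) and handle (16 mm in diameter, up to 55 mm above the origin) as the brush, but orange; below it a straight steel pin 5 mm in diameter that ends 65 mm below the origin
- stylus_tip (a point): lower tip of the stylus pin, 65 mm below its origin
- vial_0: loose vial with a red cap, 22 mm in diameter, 50 mm high, standing behind the stand; leave alone. Origin: centre of its underside
- vial_1: loose vial with a blue cap, 22 mm in diameter, 50 mm high; leave alone. Origin: centre of its underside
- timer: loose bench timer, 62 x 65 x 19 mm, lying at the left in front of the oven; leave alone. Origin: centre of its underside
- petri: loose covered petri dish, 90 mm in diameter, 15 mm high, at the right; leave alone. Origin: centre of its underside
Not all that is in view belongs to the job. Leave any purple or yellow look-alike of the stylus alone.

How it is judged:
By the outcome, as a careful person would: the job done as asked, in the order asked, and still so for the second after the job is handed in, while the arm keeps its last pose, push and grip.
It also fails if it takes over 72 s, if anything falls off the work surface, if the arm or the gripper's body presses on something with over 40 N, if the wrist force passes 120 N, or if a joint passes its speed limit or range.

### The arm

A 7-joint arm with a two-finger parallel gripper is mounted at the origin on a cart in front of the work surface, level with it; the furniture and walls round the work are solid. World frame = base frame: x ahead of the robot, y to its left, z up, the work surface at z = 0. Lengths are in mm, angles in rad, forces in N, time in s.
With the tool pointing down it reaches from about 400 to 875 mm from the base axis. Payload 4.4 kg.
Tool frame: the origin (TCP) lies where the fingers leave the gripper's body, on its centre line; the fingertips stand 73 mm ahead of it and the grasp point (between the pads) lies 54 mm ahead of it; z points along the fingers, y is the line along which they close (so a half turn about z gives the same grasp; the last joint's range is limited). The gripper opens to 85 mm and grips with 20 to 120 N. Pads are 22 mm wide; open, the fingers measure 114 mm over their backs; the gripper's body (76 mm by 85 mm) begins 54 mm behind the grasp point. The pads swing forward as they close: fully open they stand 13 mm farther back than shut.
Start: joints at [-1.258, 0.628, 0.038, 1.517, -0.027, 0.996, -0.02], TCP at [240.354, 603.943, 303.913] pointing down, gripper open.
Joint ranges: [-3.06, 3.06], [-0.37, 2.12], [-1.25, 1.32], [0.18, 2.47], [-1.1, 4.24], [0.23, 1.98], [-2.94, 2.94]. Speed limits (rad/s): [2.57, 2.57, 3.14, 3.14, 3.14, 3.14, 3.14].

### API

Orientations are given as [roll, pitch, yaw] about the fixed x, y, z axes, in that order (R = Rz(yaw) Ry(pitch) Rx(roll)).
In Python, from cell import ctrl gives the robot as it stands.
- The arm moves only by the tool send_rows, never from a script. Its argument "rows" is a list that holds one entry, the list of rows, each a list of 6 numbers: the shift along the tool's x, y, z in cm, then the turn, a rotation vector about the tool's x, y, z in rad. In form: [[[tx, ty, tz, wx, wy, wz], ...]]. A call has 1 to 10 rows; each row is the pose to reach, as a shift and turn from the pose commanded when the call began, along the tool's axes at that moment; what a row does not reach only later rows make up. A row lasts 1/10 s, in which the tool goes at most 50 mm and 8.59 degrees, less where a joint would pass 70% of its speed; a pose out of reach is approached as far as the arm can. A call with a gripper value outside its range is refused whole. "grip" is the closure in counts, from 0 (fully open) to 255 (shut), set as the call begins (left out, the last holds). The fingers move at their own pace and stop on an object; the grip force is fixed at half the most. Time passes only in rows, so rows that repeat a pose let the fingers close. It gives the time, the measured TCP pose, the force, the opening and the grip force at its end, in the units of the state.
- ctrl.read_state(): the state, without advancing time (a new reading comes with each control period).
- ctrl.get_image(name): name is "side" or "top" or "wrist"; returns a dict with "pixels" (420x560x3 uint8, red, green, blue), "fx", "fy", "cx", "cy" (pixels), "extrinsics" (4x4, takes a point from camera to world coordinates); the wrist camera has in their place "mount" (4x4, takes a point from camera to tool coordinates, whose origin is the TCP and whose axes are the flange's). Camera axes: x right, y up, looking along -z (the intrinsics and any distortion apply to the point x, -y, -z); pixel columns grow to the right and rows downward; lengths in mm; the calibration is good to about 2 mm. A picture is of the moment at which its call begins: read the wrist's pose just before it. There is no depth.
- ctrl.finish_job(): hands the job in; it is judged then, once.
The state is a dict: "clock": time; "qpos": joint angles; "qd": joint speeds; "tau": joint torques, N m; "eef_pos": TCP position; "tool_rot": TCP orientation; "force": force on the tool from outside, world axes, zero at the start; "torque": the same for the moment, N m; "width": finger opening in mm; "gripper_force": force on a finger pad.
Only numpy, scipy, OpenCV 4.12 (cv2) and the standard library are available. Lean on these libraries where they do the work, as an engineer would, in place of code of your own. Each camera call takes 0.05 s, during which the arm holds its last target. There are 200 camera calls.

## Working session

There is one attempt and no reset: what is moved stays moved. The work goes in short steps, Python scripts to look and compute and a tool call to move; the robot and the scene stay as the last step left them, time stands still between calls to the robot, and variables do not carry over. Pictures are saved under pics/ and viewed, at most 10 in all, crops included, and the job is handed in when it is done.

Besides the shell and the picture viewer there is one more tool, called after ">>>" by a JSON object that holds its "method" and its "body", one argument or row to a line. send_rows: Moves the arm, as the interface text tells. Its arguments: {"type":"object","properties":{"rows":{"type":"array","items":{"type":"array","items":{"type":"array","items":{"type":"number"}}}},"grip":{"type":"number"}},"required":["rows"]}

```bash
mkdir -p pics; ls; cat > h.py <<'E'
import numpy as np, cv2
from cell import ctrl
def snap(name,fn=None):
    s=ctrl.read_state(); im=ctrl.get_image(name)
    if fn: cv2.imwrite('pics/'+fn, im['pixels'][:,:,::-1])
    return s,im
E
python3 - <<'E'
from h import *
s=ctrl.read_state(); print(s)
a=[]
for n in ('side','top','wrist'):
    s,im=snap(n); cv2.imwrite(f'pics/{n}0.png',im['pixels'][:,:,::-1]); np.save(f'{n}0.npy',im,allow_pickle=True)
    print(n,{k:(np.round(v,3).tolist() if k!='pixels' else 0) for k,v in im.items()})
E
```

```text
pics
{'clock': 0.0, 'qpos': array([-1.25779064,  0.6293271 ,  0.03842883,  1.51839381, -0.02700855,
        0.99629656, -0.02003067]), 'qd': array([ 0.00055728,  0.00142349,  0.00068217, -0.00103174, -0.00034484,
        0.00030584,  0.00029937]), 'tau': array([-2.05468918e-04, -5.63400292e+01,  1.22611128e+00, -1.93451589e+01,
        1.10163397e-02,  1.01701639e-02, -2.62848175e-06]), 'eef_pos': array([240.15619728, 603.47053795, 302.99279625]), 'tool_rot': array([-3.13968534e+00,  9.94433623e-06,  2.76276169e+00]), 'force': array([ 0.29949141, -0.30207327,  0.31186367]), 'torque': array([ 0.01165272,  0.02509412, -0.05158307]), 'gripper_force': 0.0, 'width': 85.26937101359621}
side {'pixels': 0, 'fx': 489.965, 'fy': 489.965, 'cx': 293.22, 'cy': 206.864, 'extrinsics': [[0.844, 0.203, -0.497, -164.825], [-0.537, 0.34, -0.772, -1003.638], [0.012, 0.918, 0.396, 614.96], [0.0, 0.0, 0.0, 1.0]]}
top {'pixels': 0, 'fx': 399.638, 'fy': 399.638, 'cx': 275.442, 'cy': 212.705, 'extrinsics': [[-0.022, 0.99, -0.142, 356.066], [-0.999, -0.025, -0.022, 11.384], [-0.026, 0.141, 0.99, 1109.194], [0.0, 0.0, 0.0, 1.0]]}
wrist {'pixels': 0, 'fx': 347.69, 'fy': 347.69, 'cx': 274.548, 'cy': 203.782, 'mount': [[-0.001, 0.952, 0.307, 78.812], [1.0, 0.0, 0.001, 0.434], [0.001, 0.307, -0.952, -70.218], [0.0, 0.0, 0.0, 1.0]]}
```

View pics/top0.png

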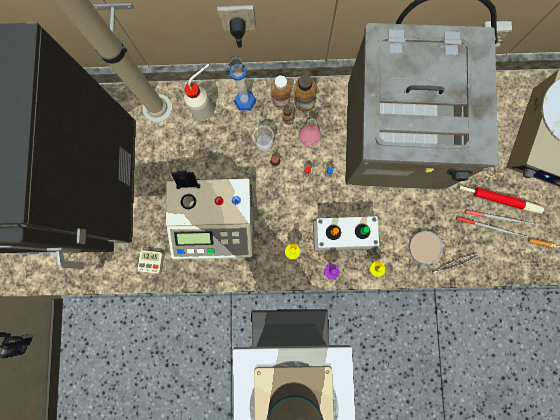

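View pics/side0.png

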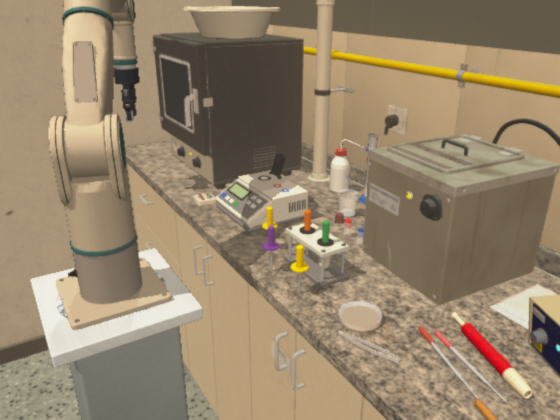

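The top view shows the well ring at (188,202), the red ring at (219,201) and the blue ring at (236,201). It also shows the stylus (orange) at (334,231) and the brush (green) at (364,230), with the cover open at about (185,180). The side view agrees, and the look-alikes stand in front of the stand.

```bash
cat >> h.py <<'E'
def ray(im,uv,T=None):
    T=im['extrinsics'] if T is None else T
    d=np.array([(uv[0]-im['cx'])/im['fx'],-(uv[1]-im['cy'])/im['fy'],-1.])
    return T[:3,3],T[:3,:3]@d
def onz(im,uv,z,T=None):
    o,d=ray(im,uv,T); return o+d*(z-o[2])/d[2]
def proj(im,p,T=None):
    T=im['extrinsics'] if T is None else T
    c=T[:3,:3].T@(np.asarray(p,float)-T[:3,3]); return np.array([im['cx']+im['fx']*c[0]/-c[2], im['cy']-im['fy']*c[1]/-c[2]])
from scipy.spatial.transform import Rotation as R
def wristT(s,im):
    T=np.eye(4); T[:3,:3]=R.from_euler('xyz',s['tool_rot']).as_matrix(); T[:3,3]=s['eef_pos']; return T@im['mount']
RANGES={'red':((0,120,60),(8,255,255)),'blue':((102,120,60),(125,255,255)),'orange':((8,150,80),(18,255,255)),'green':((45,120,40),(85,255,255))}
def blobs(im,col,roi=None,amin=8):
    h=cv2.cvtColor(im['pixels'],cv2.COLOR_RGB2HSV); lo,hi=RANGES[col]; m=cv2.inRange(h,np.array(lo),np.array(hi))
    if col=='red': m|=cv2.inRange(h,np.array((172,120,60)),np.array((180,255,255)))
    if roi: k=np.zeros_like(m); k[roi[1]:roi[3],roi[0]:roi[2]]=255; m&=k
    n,l,st,c=cv2.connectedComponentsWithStats(m)
    return [(c[i].round(1).tolist(),st[i].tolist()) for i in range(1,n) if st[i][4]>=amin]
E
python3 - <<'E'
from h import *
t=np.load('top0.npy',allow_pickle=True).item(); s=np.load('side0.npy',allow_pickle=True).item()
for col,roi,z in (('red',(205,190,228,212),91.5),('blue',(228,190,246,212),91.5),('orange',(310,210,390,255),140),('green',(310,210,390,255),140)):
    for c,st in blobs(t,col,roi): print('top',col,c,st,onz(t,c,z).round(1))
for col in ('red','blue','orange','green'):
    for c,st in blobs(s,col,(190,160,360,290)): print('side',col,c,st)
# stand top corners & photometer white
h=cv2.cvtColor(t['pixels'],cv2.COLOR_RGB2HSV); m=cv2.inRange(h,np.array((0,0,190)),np.array((180,40,255)))
k=np.zeros_like(m);k[205:260,305:390]=255
cs=max(cv2.findContours(m&k,0,2)[0],key=cv2.contourArea); r=cv2.minAreaRect(cs);print(r)
for p in cv2.boxPoints(r): print(onz(t,p,85).round(1))
# black well ring
g=cv2.cvtColor(t['pixels'],cv2.COLOR_RGB2GRAY); print(g[192:214,176:204])
cv2.imwrite('pics/crop.png',cv2.resize(t['pixels'][160:270,150:390,::-1],None,fx=3.3,fy=3.3,interpolation=2))
E
```

```text
top red [218.7, 200.4] [215, 196, 9, 9, 55] [538.  180.8  91.5]
top blue [235.9, 200.2] [232, 196, 9, 9, 47] [537.4 136.1  91.5]
top orange [334.4, 231.0] [331, 227, 8, 9, 50] [ 446.6 -108.8  140. ]
top green [364.1, 230.1] [360, 226, 9, 9, 63] [ 447.1 -180.5  140. ]
side red [347.7, 220.7] [345, 218, 7, 6, 32]
side blue [223.3, 194.3] [222, 193, 4, 4, 10]
side orange [307.1, 219.8] [304, 210, 7, 21, 127]
side green [325.1, 230.7] [323, 221, 6, 21, 86]
((347.48944091796875, 231.70947265625), (29.398754119873047, 60.95970916748047), 87.91743469238281)
[486.2 -71.1  85. ]
[ 488.  -227.4   85. ]
[ 412.6 -225.8   85. ]
[410.6 -71.   85. ]
[[171 173 170 172 170 171 170 169 171 172 173 175 174 175 174 172 171 171
  170 168 167 168 167 170 168 167 165 166]
 [172 172 171 174 173 171 169 173 174 177 179 143 114 144 145 177 175 174
  172 170 169 167 166 169 170 170 168 170]
 [172 173 173 176 174 172 174 175 140 117  81  59  40  62  59  84 149 180
  174 173 167 169 169 171 170 170 171 171]
 [171 174 174 174 175 177 180 114  55  42   8  12  12  11   7  14  64  98
  180 174 169 169 169 170 170 17
[... 1417 characters left out ...]
171 172 172 172 170 172 174 162 123   1   8  12  11   6  15  89 165 164
  175 171 170 171 169 171 168 168 166 169]
 [171 171 172 173 169 171 172 173 169 161 163 123  82 125 165 165 174 173
  172 169 168 169 170 168 168 168 166 168]
 [171 171 173 173 172 172 171 172 173 172 174 169 167 170 177 175 171 169
  171 170 168 168 167 169 169 168 169 170]
 [170 171 171 174 172 168 169 170 171 172 173 177 175 171 172 170 169 170
  170 170 168 167 171 169 169 168 170 172]
 [169 169 170 170 170 169 168 171 172 172 174 174 174 172 170 170 169 170
  171 169 170 167 170 168 169 169 170 170]
 [164 169 234 165 166 166 167 169 173 172 175 173 172 170 170 171 171 170
  172 170 170 170 170 170 170 171 172 170]]
```

View pics/crop.png

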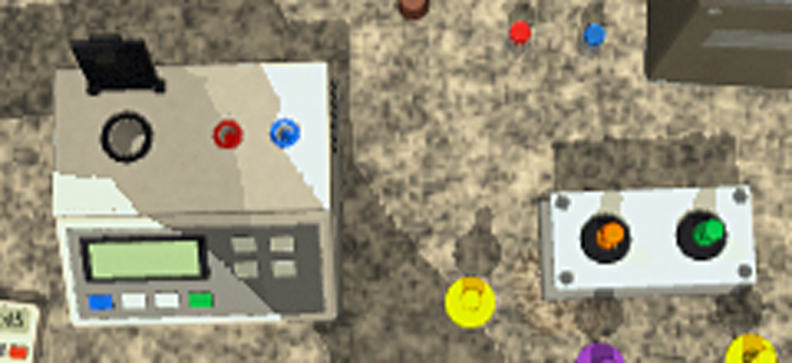

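```bash
cat >> h.py <<'E'
def go(*tg,yaw=np.pi):
    s=ctrl.read_state(); A=R.from_euler('xyz',s['tool_rot'])
    print('t',round(s['clock'],2),'pos',s['eef_pos'].round(1),'rot',s['tool_rot'].round(3),'F',s['force'].round(1),'w',round(s['width'],1))
    w=(A.inv()*R.from_euler('xyz',[np.pi,0,yaw])).as_rotvec()
    for t in tg: print(t,'->',(A.inv().apply(np.array(t)-s['eef_pos'])/10).round(2).tolist()+w.round(3).tolist())
E
python3 - <<'E'
from h import *
go((470,250,310),(450,-145,310))
t=np.load('top0.npy',allow_pickle=True).item()
print(onz(t,(188,201.2),91.5))
E
```

```text
t 0.15 pos [240.2 603.6 303.2] rot [-3.14  -0.     2.763] F [ 0.1  0.4 -0. ] w 85.8
(470, 250, 310) -> [-34.43, -24.36, -0.64, -0.001, -0.0, -0.379]
(450, -145, 310) -> [-47.18, -61.8, -0.59, -0.001, -0.0, -0.379]
[538.03660599 260.89784558  91.5       ]
```

>>> {"method": "send_rows", "body": {
  "rows": [
    [[-34.4, -24.4, -0.6, 0, 0, -0.379], [-34.4, -24.4, -0.6, 0, 0, -0.379], [-34.4, -24.4, -0.6, 0, 0, -0.379], [-34.4, -24.4, -0.6, 0, 0, -0.379], [-34.4, -24.4, -0.6, 0, 0, -0.379], [-34.4, -24.4, -0.6, 0, 0, -0.379], [-34.4, -24.4, -0.6, 0, 0, -0.379], [-47.2, -61.8, -0.6, 0, 0, -0.379], [-47.2, -61.8, -0.6, 0, 0, -0.379], [-47.2, -61.8, -0.6, 0, 0, -0.379]]
  ],
  "grip": 90
}}

```text
clock: 1.15
eef_pos: [437.0, 158.3, 309.1]
tool_rot: [-3.141, -0.0, -3.142]
force: [1.6, -0.3, -0.2]
width: 55.3
gripper_force: 0.0
```

```bash
python3 - <<'E'
from h import *
go((450,-145,310)); print(ctrl.read_state()['qpos'])
E
```

```text
t 1.15 pos [437.  158.3 309.1] rot [-3.141 -0.    -3.142] F [ 1.6 -0.3 -0.2] w 55.3
(450, -145, 310) -> [-1.3, -30.33, -0.09, -0.0, -0.0, 0.0]
[-0.37478649  0.35984256 -0.04439612  2.00664037  0.02246162  0.77570917
  1.13841876]
```

>>> {"method": "send_rows", "body": {
  "rows": [
    [[-1.3, -30.3, -0.1, 0, 0, 0], [-1.3, -30.3, -0.1, 0, 0, 0], [-1.3, -30.3, -0.1, 0, 0, 0], [-1.3, -30.3, -0.1, 0, 0, 0], [-1.3, -30.3, -0.1, 0, 0, 0], [-1.3, -30.3, -0.1, 0, 0, 0], [-1.3, -30.3, -0.1, 0, 0, 0], [-1.3, -30.3, -0.1, 0, 0, 0], [-1.3, -30.3, -0.1, 0, 0, 0], [-1.3, -30.3, -0.1, 0, 0, 0]]
  ]
}}

```text
clock: 2.15
eef_pos: [450.3, -140.7, 310.1]
tool_rot: [3.141, -0.0, -3.138]
force: [-0.0, 0.8, -0.4]
width: 55.3
gripper_force: 0.0
```

```bash
python3 - <<'E'
from h import *
s,im=snap('wrist','w1.png'); go((450,-145,310)); T=wristT(s,im)
for c in ('orange','green'):
    for b,st in blobs(im,c,amin=60): print(c,b,st,onz(im,b,115,T).round(1),onz(im,b,140,T).round(1))
print(proj(im,(447,-180,140),T),proj(im,(447,-109,140),T))
E
```

```text
t 2.2 pos [ 450.4 -140.8  310.2] rot [ 3.141 -0.    -3.138] F [ 0.5  0.3 -0.1] w 55.2
(450, -145, 310) -> [0.04, -0.42, 0.02, 0.001, -0.0, 0.003]
orange [310.8, 195.7] [299, 179, 25, 34, 661] [ 450.3 -111.5  115. ] [ 442.9 -114.3  140. ]
green [217.3, 196.1] [204, 179, 28, 35, 696] [ 450.8 -186.   115. ] [ 443.3 -181.7  140. ]
[219.85893545 200.94158264] [317.86824597 201.19876514]
```

View pics/w1.png

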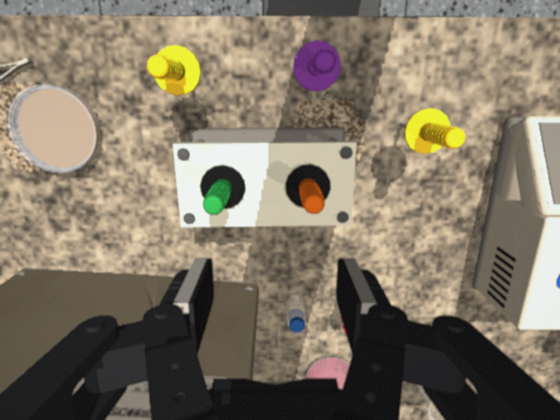

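The wrist view shows the green handle top at about (213,205) with its collar at (222,187), and the orange top at (315,204) with its collar at (308,186). Both tools stand in the white plate.

```bash
python3 - <<'E'
from h import *
s,im=snap('wrist'); T=wristT(s,im)
for n,top,col in (('brush',(213,205),(222,187)),('sty',(315,204),(308,186))):
    print(n,onz(im,top,140,T).round(1),onz(im,col,90,T).round(1))
h=cv2.cvtColor(im['pixels'],cv2.COLOR_RGB2HSV)
m=cv2.inRange(h,np.array((0,0,0)),np.array((180,255,45)))
k=np.zeros_like(m);k[150:225,180:350]=255
for c in cv2.findContours(m&k,0,2)[0]:
    if cv2.contourArea(c)>300:
        (u,v),r=cv2.minEnclosingCircle(c); print((u,v),r,onz(im,(u,v),90,T).round(1),cv2.boundingRect(c))
for c in ('green','orange'):
    lo,hi=RANGES[c]; mm=cv2.inRange(h,np.array(lo),np.array(hi)); kk=np.zeros_like(mm); kk[170:220,195:340]=255
    print(c,cv2.fitEllipse(max(cv2.findContours(mm&kk,0,2)[0],key=cv2.contourArea)))
# stand posts in wrist view (z 88)
for p in ((183,154),(189,218),(346,153),(343,217)): print(onz(im,p,88,T).round(1))
g=onz(im,(0,0),0,T)
go((447,-181,250))
E
```

```text
brush [ 450.2 -185.3  140. ] [ 450.1 -185.9   90. ]
sty [ 449.2 -111.1  140. ] [ 449.  -111.6   90. ]
(222.615234375, 186.39219665527344) 21.225675582885742 [ 449.6 -185.4   90. ] (202, 167, 42, 40)
(307.59906005859375, 186.132080078125) 21.418638229370117 [ 449.1 -112.    90. ] (287, 165, 43, 41)
green ((217.4951629638672, 196.02810668945312), (22.592376708984375, 37.053955078125), 27.726165771484375)
orange ((311.02459716796875, 195.84283447265625), (22.569734573364258, 35.728885650634766), 159.38819885253906)
[ 421.9 -217.9   88. ]
[ 479.5 -217.    88. ]
[420.7 -80.3  88. ]
[478.1 -79.2  88. ]
t 2.25 pos [ 450.4 -141.1  310.2] rot [ 3.141 -0.    -3.138] F [-0.2  0.   0.3] w 55.4
(447, -181, 250) -> [0.35, -4.0, 6.02, 0.0, -0.0, 0.003]
```

>>> {"method": "send_rows", "body": {
  "rows": [
    [[0, -4.2, 9.0, 0, 0, 0.003], [0, -4.2, 9.0, 0, 0, 0.003], [0, -4.2, 9.0, 0, 0, 0.003], [0, -4.2, 9.0, 0, 0, 0.003]]
  ]
}}

```text
clock: 2.65
eef_pos: [450.1, -183.7, 219.8]
tool_rot: [3.14, -0.002, 3.139]
force: [-0.4, 0.5, 0.2]
width: 55.3
gripper_force: 0.0
```

```bash
python3 - <<'E'
from h import *
s,im=snap('wrist'); T=wristT(s,im); go((450,-185.5,170))
for c in ('orange','green'):
    for b,st in blobs(im,c,amin=60): print(c,b,st,onz(im,b,115,T).round(1))
h=cv2.cvtColor(im['pixels'],cv2.COLOR_RGB2HSV)
m=cv2.inRange(h,np.array((0,0,0)),np.array((180,255,45)))
for c in cv2.findContours(m,0,2)[0]:
    if cv2.contourArea(c)>300:
        (u,v),r=cv2.minEnclosingCircle(c)
        if v<300: print((u,v),r,onz(im,(u,v),90,T).round(1),cv2.boundingRect(c))
E
```

```text
t 2.7 pos [ 451.  -183.5  221.1] rot [3.141e+00 1.000e-03 3.140e+00] F [-0.3  0.6  0.7] w 55.1
(450, -185.5, 170) -> [0.1, -0.2, 5.11, 0.0, 0.001, -0.001]
orange [407.9, 244.7] [379, 214, 60, 61, 2018] [ 451.4 -110.   115. ]
green [270.2, 246.5] [254, 215, 33, 63, 1661] [ 452.3 -185.7  115. ]
(270.9732971191406, 225.82061767578125) 30.105789184570312 [ 449.8 -185.5   90. ] (241, 197, 61, 52)
(389.5, 222.5) 31.4086971282959 [ 447.9 -112.6   90. ] (359, 195, 62, 58)
```

>>> {"method": "send_rows", "body": {
  "rows": [
    [[0.1, -0.2, 5.0, 0, 0, 0], [0.1, -0.2, 5.0, 0, 0, 0], [0.1, -0.2, 5.0, 0, 0, 0]]
  ]
}}

```text
clock: 3.0
eef_pos: [449.7, -185.7, 171.6]
tool_rot: [3.141, 0.0, 3.14]
force: [0.2, 0.2, 0.9]
width: 55.0
gripper_force: 0.0
```

>>> {"method": "send_rows", "body": {
  "rows": [
    [[0, 0, 0, 0, 0, 0], [0, 0, 0, 0, 0, 0], [0, 0, 0, 0, 0, 0], [0, 0, 0, 0, 0, 0], [0, 0, 0, 0, 0, 0]]
  ],
  "grip": 255
}}

```text
clock: 3.5
eef_pos: [450.2, -186.8, 172.4]
tool_rot: [-3.141, 0.004, 3.139]
force: [0.4, 1.5, 11.1]
width: 14.3
gripper_force: 58.2
```

>>> {"method": "send_rows", "body": {
  "rows": [
    [[0, 0, -3, 0, 0, 0], [0, 0, -8, 0, 0, 0], [0, 0, -13.5, 0, 0, 0], [0, 0, -13.5, 0, 0, 0], [-2, 15, -13.5, 0, 0, 0], [-5, 36, -13.5, 0, 0, 0], [-5, 36, -13.5, 0, 0, 0], [-5, 36, -13.5, 0, 0, 0], [-5, 36, -13.5, 0, 0, 0], [-5, 36, -13.5, 0, 0, 0]]
  ]
}}

```text
clock: 4.5
eef_pos: [491.0, 112.3, 305.9]
tool_rot: [3.141, 0.001, 3.139]
force: [1.5, -0.7, -0.2]
width: 14.8
gripper_force: 58.5
```

```bash
python3 - <<'E'
from h import *
go((500,222,305))
E
```

```text
t 4.5 pos [491.  112.3 305.9] rot [3.141e+00 1.000e-03 3.139e+00] F [ 1.5 -0.7 -0.2] w 14.8
(500, 222, 305) -> [-0.87, 10.97, 0.09, 0.0, 0.001, -0.003]
```

>>> {"method": "send_rows", "body": {
  "rows": [
    [[-0.9, 8, 0, 0, 0, 0], [-0.9, 8, 0, 0, 0, 0], [-0.9, 8, 0, 0, 0, 0], [-0.9, 8, 0, 0, 0, 0], [-0.9, 8, 0, 0, 0, 0]]
  ]
}}

```text
clock: 5.0
eef_pos: [500.4, 188.7, 305.3]
tool_rot: [-3.14, -0.0, 3.137]
force: [0.9, -0.7, -0.1]
width: 14.7
gripper_force: 58.6
```

```bash
python3 - <<'E'
from h import *
s,im=snap('wrist','w2.png'); T=wristT(s,im); go((538,261,305))
for c in ('red','blue'):
    for b,st in blobs(im,c,amin=60): print(c,b,st,onz(im,b,91.5,T).round(1))
print(proj(im,(538,261,91.5),T))
E
```

```text
t 5.05 pos [500.5 188.6 305.4] rot [-3.141 -0.     3.136] F [ 0.7  0.2 -0.7] w 14.3
(538, 261, 305) -> [-3.72, 7.26, 0.03, -0.001, -0.0, -0.005]
red [466.4, 36.0] [458, 30, 17, 13, 178] [383.  331.7  91.5]
red [51.1, 291.8] [42, 284, 19, 16, 229] [598.7 -21.   91.5]
red [148.9, 301.2] [137, 290, 25, 27, 379] [609.2  69.4  91.5]
blue [390.8, 79.0] [380, 73, 22, 13, 271] [412.8 278.5  91.5]
blue [216.3, 230.4] [204, 220, 25, 24, 296] [537.5 137.2  91.5]
[357.03364339 230.29938198]
```

View pics/w2.png

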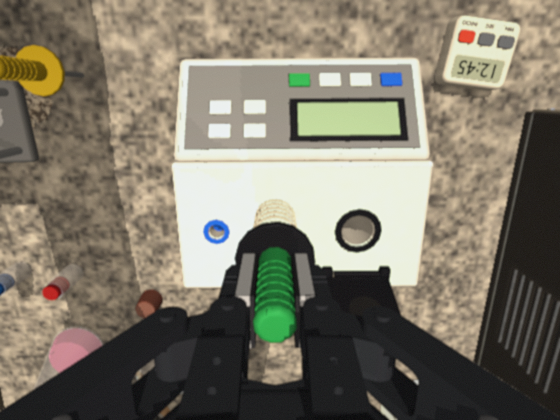

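The wrist view shows the well ring at about (358,231), matching its predicted position of (357,230). The blue ring is at (216,230), and the brush is held straight between the pads.

```bash
python3 - <<'E'
from h import *
s=ctrl.read_state(); im=ctrl.get_image('wrist'); T=wristT(s,im)
g=cv2.cvtColor(im['pixels'],cv2.COLOR_RGB2GRAY); m=(g<70).astype(np.uint8)*255
k=np.zeros_like(m);k[203:260,330:386]=255
c=max(cv2.findContours(m&k,0,2)[0],key=cv2.contourArea); e=cv2.fitEllipse(c); w=onz(im,e[0],91.5,T)
print(e,w.round(1)); go((w[0],w[1],305),(w[0],w[1],200))
A=T@np.linalg.inv(im['mount'])
for z in (20,35,78): print(z,proj(im,(A@[0,0,z,1])[:3],T).round(1))
E
```

```text
((357.84246826171875, 230.12989807128906), (39.493255615234375, 44.21516799926758), 70.01707458496094) [538.  261.6  91.5]
t 5.1 pos [500.6 188.6 305.4] rot [-3.141  0.     3.136] F [ 0.6 -0.5 -0.1] w 14.8
(np.float64(538.0174723639188), np.float64(261.55736294678997), 305) -> [-3.71, 7.31, 0.04, -0.001, 0.0, -0.006]
(np.float64(538.0174723639188), np.float64(261.55736294678997), 200) -> [-3.71, 7.32, 10.54, -0.001, 0.0, -0.006]
20 [273.4 353. ]
35 [273.6 323. ]
78 [273.9 265.7]
```

>>> {"method": "send_rows", "body": {
  "rows": [
    [[-3.7, 7.3, 0, 0, 0, -0.006], [-3.7, 7.3, 0, 0, 0, -0.006], [-3.7, 7.3, 4, 0, 0, -0.006], [-3.7, 7.3, 4, 0, 0, -0.006], [-3.7, 7.3, 4, 0, 0, -0.006]]
  ]
}}

```text
clock: 5.6
eef_pos: [537.5, 261.5, 265.0]
tool_rot: [-3.14, -0.002, -3.141]
force: [-0.3, 0.3, 0.1]
width: 14.7
gripper_force: 58.7
```

```bash
python3 - <<'E'
from h import *
go((538,261.5,182))
E
```

```text
t 5.6 pos [537.5 261.5 265. ] rot [-3.140e+00 -2.000e-03 -3.141e+00] F [-0.3  0.3  0.1] w 14.7
(538, 261.5, 182) -> [-0.07, 0.02, 8.3, -0.002, -0.002, 0.001]
```

>>> {"method": "send_rows", "body": {
  "rows": [
    [[0, 0, 2, 0, 0, 0], [0, 0, 4, 0, 0, 0], [0, 0, 6, 0, 0, 0], [0, 0, 7.5, 0, 0, 0], [0, 0, 8.3, 0, 0, 0], [0, 0, 8.3, 0, 0, 0], [0, 0, 8.3, 0, 0, 0]]
  ]
}}

```text
clock: 6.3
eef_pos: [538.5, 263.1, 183.5]
tool_rot: [3.141, 0.002, -3.139]
force: [-0.3, -0.2, -0.4]
width: 14.6
gripper_force: 58.7
```

Now creep down to contact.

>>> {"method": "send_rows", "body": {
  "rows": [
    [[0, 0, 0.2, 0, 0, 0], [0, 0, 0.3, 0, 0, 0], [0, 0, 0.4, 0, 0, 0], [0, 0, 0.5, 0, 0, 0], [0, 0, 0.5, 0, 0, 0]]
  ]
}}

```text
clock: 6.8
eef_pos: [537.9, 263.5, 178.9]
tool_rot: [3.141, 0.001, -3.138]
force: [-2.3, -1.5, 11.3]
width: 14.7
gripper_force: 59.8
```

>>> {"method": "send_rows", "body": {
  "rows": [
    [[0, -0.1, 0.1, 0, 0, 0], [0, -0.1, 0.1, 0, 0, 0], [0, -0.1, -2.5, 0, 0, 0], [0, -0.1, -5.5, 0, 0, 0], [0, -0.1, -5.5, 0, 0, 0], [0, -0.1, -5.5, 0, 0, 0], [0, -0.1, -3, 0, 0, 0], [0, -0.1, -0.5, 0, 0, 0], [0, -0.1, -0.2, 0, 0, 0], [0, -0.1, 0, 0, 0, 0]]
  ]
}}

```text
clock: 7.8
eef_pos: [536.8, 261.9, 176.6]
tool_rot: [-3.14, -0.003, -3.138]
force: [-2.9, -1.1, 9.6]
width: 14.7
gripper_force: 59.2
```

>>> {"method": "send_rows", "body": {
  "rows": [
    [[0, 0, 0, 0, 0, 0], [0, 0, 0.1, 0, 0, 0], [0, 0, 0.1, 0, 0, 0]]
  ]
}}

```text
clock: 8.1
eef_pos: [537.7, 262.3, 176.8]
tool_rot: [3.141, 0.0, -3.138]
force: [-0.7, 0.2, 3.4]
width: 14.7
gripper_force: 59.1
```

>>> {"method": "send_rows", "body": {
  "rows": [
    [[0, 0, 0.1, 0, 0, 0], [0, 0, 0.2, 0, 0, 0], [0, 0, 0.2, 0, 0, 0], [0, 0, 0.2, 0, 0, 0]]
  ]
}}

```text
clock: 8.5
eef_pos: [537.9, 262.3, 176.5]
tool_rot: [3.141, 0.001, -3.139]
force: [-2.9, -1.4, 16.5]
width: 14.4
gripper_force: 60.8
```

```bash
python3 - <<'E'
from h import *
s,im=snap('wrist','w3.png'); go((538,261.6,178))
cv2.imwrite('pics/w3.png',cv2.resize(im['pixels'][150:330,160:400,::-1],None,fx=3,fy=3))
E
```

```text
t 8.55 pos [537.9 262.3 176.6] rot [ 3.141e+00  1.000e-03 -3.139e+00] F [-3.9 -2.6 15.9] w 14.6
(538, 261.6, 178) -> [-0.01, -0.07, -0.14, 0.0, 0.001, 0.003]
```

View pics/w3.png

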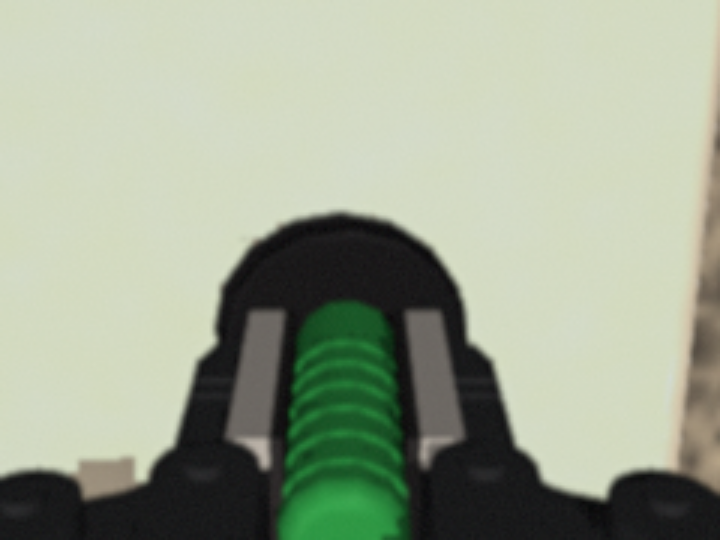

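>>> {"method": "send_rows", "body": {
  "rows": [
    [[0, 0, -4, 0, 0, 0], [0, 0, -8, 0, 0, 0], [0, 0, -13, 0, 0, 0], [1, -5, -13, 0, 0, 0], [8.8, -44.8, -13, 0, 0, 0], [8.8, -44.8, -13, 0, 0, 0], [8.8, -44.8, -13, 0, 0, 0], [8.8, -44.8, -13, 0, 0, 0], [8.8, -44.8, -13, 0, 0, 0], [8.8, -44.8, -13, 0, 0, 0]]
  ]
}}

```text
clock: 9.55
eef_pos: [470.7, -83.2, 304.5]
tool_rot: [-3.141, 0.001, -3.138]
force: [0.3, -0.3, -0.7]
width: 14.8
gripper_force: 58.9
```

```bash
python3 - <<'E'
from h import *
go((450,-185.5,305))
E
```

```text
t 9.55 pos [470.7 -83.2 304.5] rot [-3.141e+00  1.000e-03 -3.138e+00] F [ 0.3 -0.3 -0.7] w 14.8
(450, -185.5, 305) -> [2.1, -10.22, -0.06, -0.0, 0.001, 0.003]
```

>>> {"method": "send_rows", "body": {
  "rows": [
    [[1.2, -6, 0, 0, 0, 0.003], [1.2, -6, 0, 0, 0, 0.003], [1.2, -6, 0, 0, 0, 0.003], [1.2, -6, 0, 0, 0, 0.003], [1.2, -6, 0, 0, 0, 0.003]]
  ]
}}

```text
clock: 10.05
eef_pos: [460.1, -139.2, 304.2]
tool_rot: [3.14, 0.0, -3.138]
force: [-1.1, 0.5, -0.1]
width: 14.5
gripper_force: 58.9
```

```bash
python3 - <<'E'
from h import *
go((450,-185.5,305)); print(ctrl.read_state()['qd'].round(3))
E
```

```text
t 10.05 pos [ 460.1 -139.2  304.2] rot [ 3.14   0.    -3.138] F [-1.1  0.5 -0.1] w 14.5
(450, -185.5, 305) -> [1.03, -4.63, -0.09, 0.001, 0.0, 0.004]
[-0.005 -0.001  0.004 -0.     0.003 -0.     0.004]
```

>>> {"method": "send_rows", "body": {
  "rows": [
    [[1.0, -4.6, 0, 0, 0, 0.004], [1.0, -4.6, 0, 0, 0, 0.004], [1.0, -4.6, 5.0, 0, 0, 0.004], [1.0, -4.6, 5.0, 0, 0, 0.004], [1.0, -4.6, 5.0, 0, 0, 0.004]]
  ]
}}

```text
clock: 10.55
eef_pos: [449.5, -186.0, 254.0]
tool_rot: [3.14, -0.002, 3.14]
force: [1.0, -0.0, -0.4]
width: 14.9
gripper_force: 58.9
```

```bash
python3 - <<'E'
from h import *
s,im=snap('wrist'); T=wristT(s,im); go((450,-185.5,174))
for b,st in blobs(im,'orange',amin=60): print(b,st,onz(im,b,115,T).round(1))
cv2.imwrite('pics/w4.png',cv2.resize(im['pixels'][100:400,130:470,::-1],None,fx=2,fy=2))
E
```

```text
t 10.6 pos [ 450.3 -186.5  255.1] rot [3.142e+00 1.000e-03 3.140e+00] F [0.5 0.2 0.4] w 14.2
(450, -185.5, 174) -> [0.04, 0.1, 8.11, 0.0, 0.001, -0.002]
[391.0, 222.3] [368, 198, 47, 49, 1344] [ 450.6 -110.7  115. ]
```

View pics/w4.png

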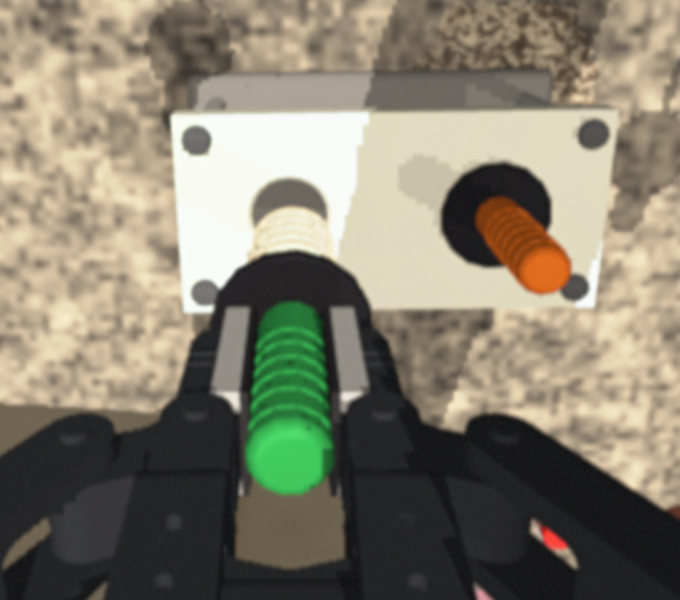

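The crop shows the brush directly over the empty hole, with the bristles at (293,235) and the hole at (290,205). The stylus is still in place at (500,215).

>>> {"method": "send_rows", "body": {
  "rows": [
    [[0, 0.1, 2, 0, 0, 0], [0, 0.1, 4, 0, 0, 0], [0, 0.1, 6, 0, 0, 0], [0, 0.1, 7.5, 0, 0, 0], [0, 0.1, 8.1, 0, 0, 0], [0, 0.1, 8.3, 0, 0, 0], [0, 0.1, 8.4, 0, 0, 0]]
  ]
}}

```text
clock: 11.3
eef_pos: [450.4, -186.5, 171.3]
tool_rot: [-3.141, 0.002, 3.138]
force: [0.4, 0.0, 0.3]
width: 14.8
gripper_force: 58.9
```

>>> {"method": "send_rows", "body": {
  "rows": [
    [[0, 0, 0.1, 0, 0, 0], [0, 0, 0.15, 0, 0, 0], [0, 0, 0.15, 0, 0, 0]]
  ]
}}

```text
clock: 11.6
eef_pos: [450.3, -186.5, 170.2]
tool_rot: [-3.141, 0.002, 3.138]
force: [-0.4, 0.6, 8.5]
width: 14.7
gripper_force: 59.8
```

>>> {"method": "send_rows", "body": {
  "rows": [
    [[0, 0, 0, 0, 0, 0], [0, 0, 0, 0, 0, 0], [0, 0, 0, 0, 0, 0]]
  ],
  "grip": 90
}}

```text
clock: 11.9
eef_pos: [449.5, -186.4, 168.9]
tool_rot: [-3.142, 0.0, 3.138]
force: [-0.6, -0.1, 0.3]
width: 54.9
gripper_force: 0.0
```

>>> {"method": "send_rows", "body": {
  "rows": [
    [[0, 0, -3, 0, 0, 0], [0, 0, -8, 0, 0, 0], [0, 0, -14, 0, 0, 0], [0, 0, -18, 0, 0, 0], [0, 0, -18, 0, 0, 0]]
  ]
}}

```text
clock: 12.4
eef_pos: [452.4, -187.6, 355.0]
tool_rot: [-3.137, 0.012, 3.138]
force: [0.4, -0.1, -0.6]
width: 54.8
gripper_force: 0.0
```

```bash
python3 - <<'E'
from h import *
s,im=snap('wrist'); T=wristT(s,im); go((538,261.6,305),(470,200,200))
for b,st in blobs(im,'green',amin=60): print(b,st,onz(im,b,115,T).round(1))
h=cv2.cvtColor(im['pixels'],cv2.COLOR_RGB2HSV)
m=cv2.inRange(h,np.array((0,0,0)),np.array((180,255,45)))
for c in cv2.findContours(m,0,2)[0]:
    if cv2.contourArea(c)>300:
        (u,v),r=cv2.minEnclosingCircle(c)
        if v<260: print((u,v),r,onz(im,(u,v),90,T).round(1),cv2.boundingRect(c))
t=np.load('top0.npy',allow_pickle=True).item(); S,tt=snap('top')
for b,st in blobs(tt,'green',(310,210,390,255)): print('top',b,st)
E
```

```text
t 12.45 pos [ 450.9 -186.9  352. ] rot [-3.139  0.007  3.138] F [ 0.4 -0.3 -0.8] w 55.3
(538, 261.6, 305) -> [-8.5, 44.9, 4.65, -0.002, 0.007, -0.004]
(470, 200, 200) -> [-1.65, 38.74, 15.11, -0.002, 0.007, -0.004]
[276.7, 177.6] [267, 164, 21, 28, 467] [ 451.5 -186.5  115. ]
(276.84375, 170.5572967529297) 18.03396987915039 [ 450.7 -186.3   90. ] (259, 153, 36, 32)
(352.3999938964844, 168.39999389648438) 18.748966217041016 [ 448.8 -112.3   90. ] (334, 151, 37, 36)
top [364.3, 230.0] [360, 227, 10, 8, 60]
```

>>> {"method": "send_rows", "body": {
  "rows": [
    [[-10, 35, 3, 0, 0, 0], [-10, 35, 3, 0, 0, 0], [-10, 35, 3, 0, 0, 0], [-10, 35, 3, 0, 0, 0], [-10, 35, 3, 0, 0, 0], [-20, 44.9, 5, 0, 0, 0], [-20, 44.9, 5, 0, 0, 0], [-20, 44.9, 5, 0, 0, 0], [-20, 44.9, 5, 0, 0, 0], [-20, 44.9, 5, 0, 0, 0]]
  ],
  "grip": 255
}}

```text
clock: 13.5
eef_pos: [651.0, 263.3, 295.4]
tool_rot: [-3.14, -0.004, 3.138]
force: [1.1, -0.1, 0.3]
width: -0.3
gripper_force: 0.0
```

```bash
python3 - <<'E'
from h import *
go((650,262,305),(650,262,200))
t=np.load('top0.npy',allow_pickle=True).item()
g=cv2.cvtColor(t['pixels'],cv2.COLOR_RGB2GRAY); m=(g<55).astype(np.uint8)*255
k=np.zeros_like(m);k[165:192,165:210]=255
c=max(cv2.findContours(m&k,0,2)[0],key=cv2.contourArea); x,y,w,h=cv2.boundingRect(c);print(x,y,w,h)
for z in (145,153,158): print(z,onz(t,(x+w/2,y),z).round(1))
E
```

```text
t 13.5 pos [651.  263.3 295.4] rot [-3.14  -0.004  3.138] F [ 1.1 -0.1  0.3] w -0.3
(650, 262, 305) -> [0.1, -0.14, -0.96, -0.002, -0.004, -0.003]
(650, 262, 200) -> [0.05, -0.12, 9.54, -0.002, -0.004, -0.003]
172 170 28 19
145 [607.5 253.5 145. ]
153 [605.4 251.5 153. ]
158 [604.1 250.3 158. ]
```

>>> {"method": "send_rows", "body": {
  "rows": [
    [[0.1, -0.1, 5, 0, 0, 0], [0.1, -0.1, 9.5, 0, 0, 0], [0.1, -0.1, 9.5, 0, 0, 0], [0.1, -0.1, 9.5, 0, 0, 0], [2, -0.1, 9.5, 0, 0, 0], [4, -0.1, 9.5, 0, 0, 0], [5.8, -0.1, 9.5, 0, 0, 0], [5.8, -0.1, 9.5, 0, 0, 0]]
  ]
}}

```text
clock: 14.3
eef_pos: [592.6, 262.0, 207.0]
tool_rot: [3.139, 0.002, 3.139]
force: [0.1, 0.8, 1.0]
width: 0.2
gripper_force: 0.0
```

```bash
python3 - <<'E'
from h import *
go((591,262,205),(570,262,207),(557,262,201),(550,262,192),(545,262,180),(544,262,172))
E
```

```text
t 14.3 pos [592.6 262.  207. ] rot [3.139e+00 2.000e-03 3.139e+00] F [0.1 0.8 1. ] w 0.2
(591, 262, 205) -> [0.16, -0.0, 0.2, 0.002, 0.002, -0.003]
(570, 262, 207) -> [2.26, -0.01, -0.01, 0.002, 0.002, -0.003]
(557, 262, 201) -> [3.56, -0.01, 0.59, 0.002, 0.002, -0.003]
(550, 262, 192) -> [4.27, -0.01, 1.49, 0.002, 0.002, -0.003]
(545, 262, 180) -> [4.77, -0.02, 2.69, 0.002, 0.002, -0.003]
(544, 262, 172) -> [4.87, -0.02, 3.49, 0.002, 0.002, -0.003]
```

>>> {"method": "send_rows", "body": {
  "rows": [
    [[1.2, 0, 0.0, 0, 0, 0], [2.3, 0, 0, 0, 0, 0], [3.0, 0, 0.3, 0, 0, 0], [3.6, 0, 0.6, 0, 0, 0], [4.3, 0, 1.5, 0, 0, 0], [4.6, 0, 2.1, 0, 0, 0], [4.8, 0, 2.7, 0, 0, 0], [4.8, 0, 2.7, 0, 0, 0], [4.8, 0, 2.7, 0, 0, 0]]
  ]
}}

```text
clock: 15.2
eef_pos: [545.0, 261.2, 176.2]
tool_rot: [-3.141, -0.001, 3.138]
force: [-0.4, -0.3, 1.3]
width: 0.0
gripper_force: 0.0
```

```bash
python3 - <<'E'
from h import *
go((544,262,171))
s,im=snap('top'); s2,sd=snap('side')
a=cv2.resize(im['pixels'][140:280,130:270],None,fx=2.7,fy=2.7); b=cv2.resize(sd['pixels'][130:270,190:330],None,fx=2.7,fy=2.7)
cv2.imwrite('pics/c5.png',np.hstack([a,b])[:,:,::-1])
E
```

```text
t 15.2 pos [545.  261.2 176.2] rot [-3.141e+00 -1.000e-03  3.138e+00] F [-0.4 -0.3  1.3] w 0.0
(544, 262, 171) -> [0.1, 0.08, 0.52, -0.0, -0.001, -0.004]
```

View pics/c5.png

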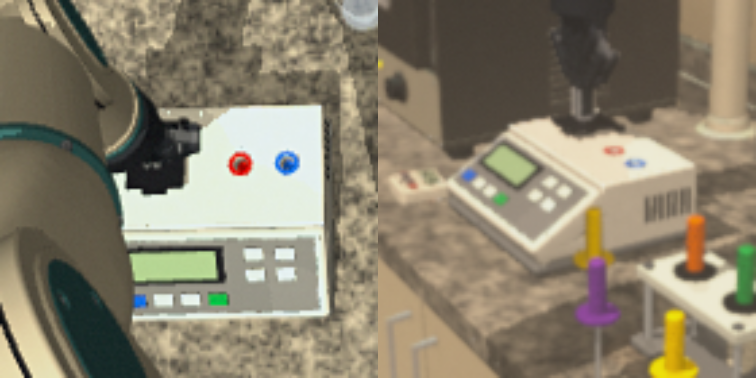

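The cover lies nearly flat under the fingers in both views. Next I'll press it shut.

>>> {"method": "send_rows", "body": {
  "rows": [
    [[0.6, 0, 0.2, 0, 0, 0], [1.2, 0, 0.3, 0, 0, 0], [1.2, 0, 0.5, 0, 0, 0], [1.2, 0, 0.7, 0, 0, 0], [1.2, 0, 0.7, 0, 0, 0]]
  ]
}}

```text
clock: 15.8
eef_pos: [532.5, 261.5, 170.5]
tool_rot: [-3.142, -0.001, 3.138]
force: [-3.3, -0.7, 8.2]
width: -0.3
gripper_force: 4.1
```

>>> {"method": "send_rows", "body": {
  "rows": [
    [[0, 0, -4, 0, 0, 0], [0, 0, -8, 0, 0, 0], [1, -5, -10, 0, 0, 0], [8.3, -37.3, -10, 0, 0, 0], [8.3, -37.3, -10, 0, 0, 0], [8.3, -37.3, -10, 0, 0, 0], [8.3, -37.3, -10, 0, 0, 0], [8.3, -37.3, -10, 0, 0, 0], [8.3, -37.3, -10, 0, 0, 0], [8.3, -37.3, -10, 0, 0, 0]]
  ],
  "grip": 90
}}

```text
clock: 16.8
eef_pos: [447.6, -114.8, 269.8]
tool_rot: [-3.14, -0.0, 3.135]
force: [1.3, -0.0, 0.3]
width: 55.1
gripper_force: 0.0
```

```bash
python3 - <<'E'
from h import *
go((449.3,-112,270))
E
```

```text
t 16.8 pos [ 447.6 -114.8  269.8] rot [-3.14  -0.     3.135] F [ 1.3 -0.   0.3] w 55.1
(449.3, -112, 270) -> [-0.17, 0.28, -0.02, -0.001, -0.0, -0.007]
```

>>> {"method": "send_rows", "body": {
  "rows": [
    [[-0.1, 0.1, 5, 0, 0, -0.006], [-0.1, 0.1, 5, 0, 0, -0.006], [-0.1, 0.1, 5, 0, 0, -0.006]]
  ]
}}

```text
clock: 17.1
eef_pos: [449.3, -109.6, 219.5]
tool_rot: [3.141, -0.003, -3.139]
force: [-0.0, 0.1, -0.4]
width: 55.4
gripper_force: 0.0
```

```bash
python3 - <<'E'
from h import *
s,im=snap('wrist'); T=wristT(s,im); go((449.3,-112,172))
h=cv2.cvtColor(im['pixels'],cv2.COLOR_RGB2HSV)
m=cv2.inRange(h,np.array((0,0,0)),np.array((180,255,45)))
for c in cv2.findContours(m,0,2)[0]:
    if cv2.contourArea(c)>300:
        (u,v),r=cv2.minEnclosingCircle(c)
        if v<260: print((u,v),r,onz(im,(u,v),90,T).round(1),cv2.boundingRect(c))
for b,st in blobs(im,'orange',amin=60): print(b,st,onz(im,b,115,T).round(1))
E
```

```text
t 17.15 pos [ 450.3 -109.5  220.6] rot [ 3.141  0.    -3.138] F [ 0.  -0.3 -0.2] w 55.4
(449.3, -112, 172) -> [0.1, -0.25, 4.86, 0.0, 0.0, 0.004]
(151.0, 227.5) 31.197053909301758 [ 450.2 -185.5   90. ] (120, 199, 62, 58)
(270.8173522949219, 225.2871551513672) 30.410253524780273 [ 448.6 -111.5   90. ] (241, 197, 61, 52)
[270.1, 246.8] [254, 216, 33, 62, 1663] [ 451.5 -111.7  115. ]
```

>>> {"method": "send_rows", "body": {
  "rows": [
    [[0.1, -0.2, 4.8, 0, 0, 0.003], [0.1, -0.2, 4.8, 0, 0, 0.003], [0.1, -0.2, 4.8, 0, 0, 0.003], [0.1, -0.2, 4.8, 0, 0, 0.003]]
  ]
}}

```text
clock: 17.55
eef_pos: [450.2, -112.1, 174.3]
tool_rot: [-3.141, 0.004, -3.141]
force: [0.3, -0.2, 0.4]
width: 55.4
gripper_force: 0.0
```

>>> {"method": "send_rows", "body": {
  "rows": [
    [[0, 0, 0, 0, 0, 0], [0, 0, 0, 0, 0, 0], [0, 0, 0, 0, 0, 0], [0, 0, 0, 0, 0, 0], [0, 0, 0, 0, 0, 0]]
  ],
  "grip": 255
}}

```text
clock: 18.05
eef_pos: [449.4, -112.4, 173.0]
tool_rot: [-3.141, 0.002, 3.141]
force: [-1.4, 0.2, 9.9]
width: 14.4
gripper_force: 58.2
```

>>> {"method": "send_rows", "body": {
  "rows": [
    [[0, 0, -4, 0, 0, 0], [0, 0, -8, 0, 0, 0], [0, 0, -10.5, 0, 0, 0], [0, 2, -10.5, 0, 0, 0], [-8.8, 29.4, -10.5, 0, 0, 0], [-8.8, 29.4, -10.5, 0, 0, 0], [-8.8, 29.4, -10.5, 0, 0, 0], [-8.8, 29.4, -10.5, 0, 0, 0], [-8.8, 29.4, -10.5, 0, 0, 0], [-8.8, 29.4, -10.5, 0, 0, 0]]
  ]
}}

```text
clock: 19.05
eef_pos: [537.2, 185.3, 277.1]
tool_rot: [3.14, 0.001, -3.14]
force: [-0.7, 0.1, 0.1]
width: 14.6
gripper_force: 58.6
```

>>> {"method": "send_rows", "body": {
  "rows": [
    [[0, 0, 0, 0, 0, 0], [0, 0, 0, 0, 0, 0]]
  ]
}}

```text
clock: 19.25
eef_pos: [536.6, 182.2, 276.5]
tool_rot: [-3.141, -0.001, -3.14]
force: [-0.7, -1.6, 0.3]
width: 14.8
gripper_force: 58.6
```

```bash
python3 - <<'E'
from h import *
s,im=snap('wrist'); T=wristT(s,im); go((537.7,182,270))
for c in ('red','blue'):
    for b,st in blobs(im,c,(150,150,400,300),amin=40): print(c,b,st,onz(im,b,91.5,T).round(1))
cv2.imwrite('pics/w6.png',cv2.resize(im['pixels'][120:360,130:430,::-1],None,fx=2.5,fy=2.5))
A=T@np.linalg.inv(im['mount'])
for z in (88,153): print(z,proj(im,(A@[0,0,z,1])[:3],T).round(1), (A@[0,0,z,1])[:3].round(1))
E
```

```text
t 19.3 pos [536.6 180.6 276.6] rot [-3.14e+00 -1.00e-03  3.14e+00] F [ 0.2 -0.3 -0.2] w 14.6
(537.7, 182, 270) -> [-0.11, 0.14, 0.66, -0.001, -0.001, -0.001]
red [274.0, 200.0] [260, 188, 29, 28, 456] [536.9 181.8  91.5]
red [151.6, 284.1] [150, 277, 6, 15, 52] [610.4  79.8  91.5]
blue [216.1, 200.8] [201, 188, 30, 28, 430] [537.6 137.3  91.5]
88 [273.9 256.2] [536.5 182.1 188.5]
153 [274.2 213.2] [536.4 182.1 123.5]
```

View pics/w6.png

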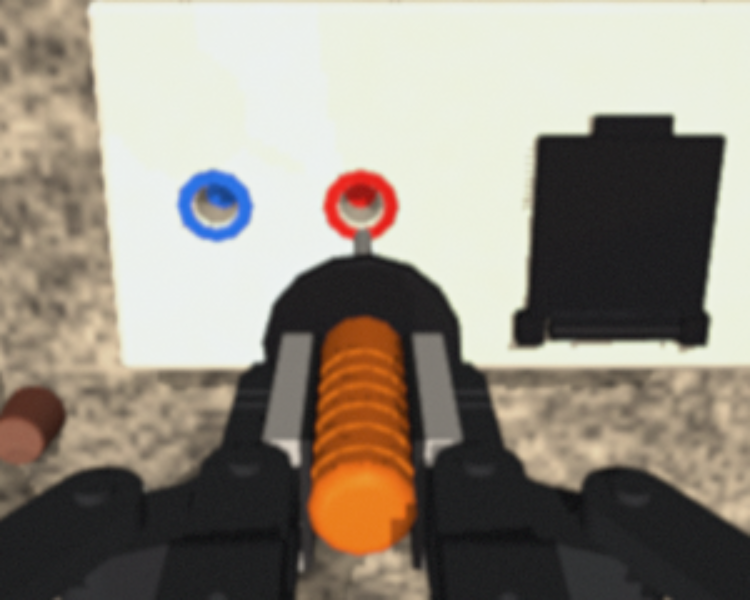

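The crop shows the cover shut flat over the well. The pin tip is at (362,232), just above the red ring centred at (361,205), with no tilt.

>>> {"method": "send_rows", "body": {
  "rows": [
    [[-0.15, 0, 1, 0, 0, 0], [-0.15, 0, 2.5, 0, 0, 0], [-0.15, 0, 2.5, 0, 0, 0], [-0.15, 0, 2.5, 0, 0, 0]]
  ]
}}

```text
clock: 19.7
eef_pos: [538.4, 180.3, 251.4]
tool_rot: [-3.141, -0.001, 3.139]
force: [-0.0, 0.5, -0.4]
width: 14.5
gripper_force: 58.6
```

```bash
python3 - <<'E'
from h import *
for i in range(3):
    s,im=snap('wrist'); T=wristT(s,im); go((538,182,233))
    for c in ('red','blue'):
        for b,st in blobs(im,c,(180,150,400,250),amin=40): print(c,b,st,onz(im,(st[0]+(st[2]-1)/2,st[1]+(st[3]-1)/2),91.5,T).round(1))
E
```

```text
t 19.75 pos [538.7 180.7 251.9] rot [-3.141  0.     3.139] F [-0.7 -0.1 -0.3] w 14.2
(538, 182, 233) -> [0.07, 0.13, 1.89, -0.0, 0.0, -0.002]
red [276.6, 207.8] [261, 195, 32, 30, 535] [537.9 181.8  91.5]
blue [212.9, 209.3] [197, 196, 32, 30, 523] [538.5 137.   91.5]
t 19.8 pos [538.8 181.  252.2] rot [3.141e+00 1.000e-03 3.140e+00] F [0.5 0.3 0.3] w 14.6
(538, 182, 233) -> [0.09, 0.1, 1.92, 0.0, 0.001, -0.002]
red [275.9, 207.2] [260, 194, 33, 30, 543] [537.8 181.9  91.5]
blue [212.2, 208.4] [196, 195, 32, 30, 521] [538.4 136.7  91.5]
t 19.85 pos [538.9 181.2 252.3] rot [3.141e+00 1.000e-03 3.140e+00] F [ 0.7 -0.2 -0.3] w 14.6
(538, 182, 233) -> [0.09, 0.08, 1.93, 0.0, 0.001, -0.002]
red [275.4, 206.8] [259, 194, 33, 30, 541] [538.1 181.5  91.5]
blue [211.9, 208.0] [196, 194, 32, 31, 517] [538.4 137.   91.5]
```

Hole at (538,181.8). I'll lower the pin into it.

>>> {"method": "send_rows", "body": {
  "rows": [
    [[0.1, 0.03, 0, 0, 0, 0], [0.1, 0.03, 0.7, 0, 0, 0], [0.1, 0.03, 1.4, 0, 0, 0], [0.1, 0.03, 2.0, 0, 0, 0], [0.1, 0.03, 2.0, 0, 0, 0]]
  ]
}}

```text
clock: 20.35
eef_pos: [536.9, 181.7, 230.4]
tool_rot: [-3.141, -0.002, 3.141]
force: [0.1, 0.6, 0.6]
width: 14.8
gripper_force: 58.6
```

>>> {"method": "send_rows", "body": {
  "rows": [
    [[-0.05, 0, 0.1, 0, 0, 0], [-0.05, 0, 0.2, 0, 0, 0], [-0.05, 0, 0.3, 0, 0, 0], [-0.05, 0, 0.3, 0, 0, 0]]
  ]
}}

```text
clock: 20.75
eef_pos: [538.3, 181.9, 229.0]
tool_rot: [3.141, 0.001, 3.141]
force: [-0.4, 0.2, 1.6]
width: 14.7
gripper_force: 58.7
```

>>> {"method": "send_rows", "body": {
  "rows": [
    [[0, 0, 0.1, 0, 0, 0], [0, 0, 0.2, 0, 0, 0], [0, 0, 0.3, 0, 0, 0], [0, 0, 0.3, 0, 0, 0], [0, 0, 0.3, 0, 0, 0]]
  ]
}}

```text
clock: 21.25
eef_pos: [538.2, 181.9, 225.9]
tool_rot: [3.141, 0.001, 3.141]
force: [-0.1, -0.5, 2.8]
width: 14.7
gripper_force: 58.7
```

>>> {"method": "send_rows", "body": {
  "rows": [
    [[0, 0, 0.1, 0, 0, 0], [0, 0, 0.2, 0, 0, 0], [0, 0, 0.2, 0, 0, 0], [0, 0, 0.2, 0, 0, 0]]
  ]
}}

```text
clock: 21.65
eef_pos: [538.3, 181.9, 223.9]
tool_rot: [3.141, 0.001, 3.141]
force: [-0.3, 0.3, 4.7]
width: 14.3
gripper_force: 58.7
```

>>> {"method": "send_rows", "body": {
  "rows": [
    [[0, 0, 0.05, 0, 0, 0], [0, 0, 0.1, 0, 0, 0], [0, 0, 0.1, 0, 0, 0], [0, 0, 0.1, 0, 0, 0]]
  ]
}}

```text
clock: 22.05
eef_pos: [538.4, 181.9, 223.6]
tool_rot: [3.141, 0.001, 3.141]
force: [-1.5, -0.2, 9.7]
width: 14.7
gripper_force: 59.2
```

>>> {"method": "send_rows", "body": {
  "rows": [
    [[0, 0, -0.04, 0, 0, 0], [0, 0, -0.04, 0, 0, 0], [0, 0, -0.04, 0, 0, 0]]
  ]
}}

```text
clock: 22.35
eef_pos: [538.3, 182.0, 223.7]
tool_rot: [3.141, 0.001, 3.141]
force: [-0.7, -1.2, 7.1]
width: 14.9
gripper_force: 59.2
```

```bash
python3 - <<'E'
from h import *
F=[]
for i in range(6): s,im=snap('side'); F.append(s['force'][2])
print(np.round(F,1),s['eef_pos'],s['clock'])
_,t=snap('top'); t0=np.load('top0.npy',allow_pickle=True).item(); s0=np.load('side0.npy',allow_pickle=True).item()
for c in ('green','red','blue'): print(c,[b for b,_ in blobs(t,c,(120,150,400,290))],[b for b,_ in blobs(t0,c,(120,150,400,290))])
for c in ('green',): print(blobs(im,c,(300,200,360,290)),blobs(s0,c,(300,200,360,290)))
E
```

```text
[7.1 8.8 7.2 7.8 9.4 8.2] [538.31751826 181.95115638 223.71800195] 22.6
green [[364.5, 229.7]] [[364.1, 230.1], [210.2, 250.5]]
red [[273.2, 162.1], [307.3, 169.0], [220.8, 202.9]] [[274.1, 162.2], [307.0, 169.2], [218.7, 200.4], [155.1, 266.4]]
blue [[329.7, 170.0], [235.9, 200.2]] [[329.7, 170.0], [235.9, 200.2], [180.0, 251.0]]
[([325.7, 231.0], [323, 221, 6, 21, 93])] [([325.1, 230.7], [323, 221, 6, 21, 86])]
```

The button is bottomed at about 8 N, the vials and stand are unmoved, and the brush is upright. I'm handing in.

```bash
python3 -c "
from cell import ctrl
print(ctrl.finish_job())"
```

```text
the job is handed in; nothing more can be done
None
```

I handed the job in at 22.6 s: the well is brushed twice to the bottom, the brush is back upright in the stand, the cover is shut, and the stylus is holding the zero button fully down at about 8 N.

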